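# Hang the cordless screwdriver on the spring-balanced arm

## Task

Lift the cordless screwdriver out of its bench stand and hang it by its collar in the fork of the spring-balanced arm, collar fully down inside the fork's rim. The arm sinks under the weight: go down with it in your grip without forcing the arm sideways or onto its bottom stop, and let go only once the arm carries the whole weight and has settled, so that it neither drops nor springs up when you let go. Leave the jar, the file and the parts tray where they are.

Things in the scene. Friction and masses are not known exactly. Their poses are not given: they have to be found in the camera images.
- driver: the cordless screwdriver, 180 mm long, upright in its stand at the start, bit down, 0.25 to 0.57 kg (not known which). Origin at the end of its bit, z up along its axis: bit and tapered nose up to 54 mm, black barrel 28 mm in diameter from there to the collar's underside at 120 mm, head from 128 to 180 mm.
- driver_head (a point): centre of the grey cylindrical head of the cordless screwdriver (34 mm diameter, 52 mm high), the part to grip; z up along the screwdriver. Under the head, 26 mm below this point, comes an aluminium collar 46 mm in diameter and 8 mm thick, wider than the rest.
- driver_collar (a point): centre of the underside of the screwdriver's collar, on its axis, 34 mm below the head's centre; z up along the screwdriver
- stand: fixed bench stand: dark base plate 110 x 110 x 10 mm, two uprights and a top plate 66 x 94 x 8 mm, its top at 135 mm, with a 33 mm hole in which the screwdriver hangs by its collar. Origin under the centre of the base. The screwdriver must rise 120 mm, plus a little, to come clear.
- fork_seat (a point): centre of the collar's seat on the steel fork at the arm's end, 295 mm up when unloaded. Its x axis points level back along the arm, -x out of the fork's open end, z up; the fork stays level. Flat plate 64 x 6 mm, prongs ending 34 mm out from here; slot 32 mm wide, its back 16 mm from here. A flared rim 5 mm high, 49 mm inside at its foot and 52 mm at its top, surrounds the seat except at the slot.
- fork: the fork with the block that carries it, same axes as the seat; origin at the arm's end pivot, 95 mm behind the seat (+x) and 12 mm below it. The barrel goes into the slot level from the open end, collar more than 5 mm above the seat so that it passes over the rim, and is then lowered inside the rim.
- lift (a joint): sinking of the arm, q rad: 0 at the top stop (unloaded, arm 0.3 rad above level) to 0.6 at the bottom stop. Links are 280 mm long, so the seat goes down 280*(sin 0.3 - sin(0.3-q)) mm and shifts to its own -x by 280*(cos(0.3-q) - cos 0.3) mm (up to 12.5). Starts to sink at about 1.1 N on the fork, then 0.3 N more per 10 mm; friction 0.2 N. Balances between 0.15 and 0.56 rad.
- swing (a joint): turn of the whole arm about its upright post, rad, anticlockwise from above; stiff to the touch (about 0.8 N at the fork), stays where it is left. The post's axis lies 397 mm from the fork's seat when unloaded.
- balancer: fixed foot of the spring arm: steel plate 140 x 120 x 12 mm with an upright post 28 mm in diameter, 247 mm high; origin under the post; its -x axis points along the arm at swing 0
- jar: small glass jar with lid, 64 mm diameter, 62 mm high, origin under its centre; leave alone
- file: flat file with a wooden handle, 270 mm long, 22 mm high, lying on the bench; origin on its underside near where the handle begins; leave alone
- tray: blue parts tray 130 x 100 x 30 mm, origin under its centre; leave alone

How it is judged (in metres and radians):
On the way, in this order (a step that is already met when the one before it is completed fails the run):
1. the screwdriver is lifted clear of its stand (z of driver in the frame of stand above 0.125 m), for 0.1 s.
2. still gripped, its collar sits in the fork, the arm has sunk and is still (horizontal distance between driver_collar and fork_seat below 0.0045 m and z of driver_collar in the frame of fork_seat between -0.003 and 0.003 m and value of joint lift above 0.1 rad and velocity of joint lift between -0.05 and 0.05 rad/s and contact force between the fingers and driver above 0.5 N), for 0.2 s.
At the end, for the whole second after the job is handed in: The screwdriver hangs upright (within 0.08 rad) in the fork, its collar down on the seat (within 3 mm in height and 4.5 mm sideways), released, with the arm sunk off its top stop, off its bottom stop, and at rest (under 0.05 rad/s; screwdriver under 20 mm/s) (horizontal distance between driver_collar and fork_seat below 0.0045 m and z of driver_collar in the frame of fork_seat between -0.003 and 0.003 m and angle between driver's own z axis and vertical below 0.08 rad and value of joint lift between 0.1 and 0.595 rad and velocity of joint lift between -0.05 and 0.05 rad/s and linear speed of driver below 0.02 m/s); the robot touches nothing.
It fails at once if the arm drops or springs up (faster than 0.2 rad/s, about 5 cm/s) with nobody holding the screwdriver (contact force between the fingers and driver below 0.2 N and (velocity of joint lift above 0.2 rad/s or velocity of joint lift below -0.2 rad/s)).
It fails at once if the screwdriver is forced against the arm with more than 15 N (contact force between driver and fork above 15 N).
It fails at once if the arm is pushed onto its bottom stop (value of joint lift above 0.595 rad).
It fails at once if the jar, the file or the tray is moved by more than 15 mm (distance of any of jar, file, tray from where it was at the start of the episode above 0.015 m).
It also fails if it takes over 72 s, if anything falls off the work surface, if the arm or the gripper's body presses on something with over 40 N, if the wrist force passes 120 N, or if a joint passes its speed limit or range.

## Robot

A 6-joint arm with a two-finger parallel gripper is mounted at the origin on the work surface. World frame = base frame: x ahead of the robot, y to its left, z up, the work surface at z = 0. Lengths are in m, angles in degrees, forces in N, time in s.
With the tool pointing down it reaches from about 0.35 to 0.875 m from the base axis. Payload 4.2 kg.
Tool frame: the origin (TCP) lies at the centre of the arm's flange, where the gripper is bolted on; the fingertips stand 182 mm ahead of it and the grasp point (between the pads) lies 164 mm ahead of it (r.nose_length is the distance from the TCP to the fingertips, in m); z points along the fingers, y is the line along which they close (so a half turn about z gives the same grasp; the last joint's range is limited). The gripper opens to 87 mm and grips with 3 to 60 N. Pads are 19 mm wide; open, the fingers measure 117 mm over their backs; the gripper's body (75 mm by 190 mm) begins 51 mm behind the grasp point.
Start: joints at [-59.782, 22.042, 0.453, 0, -68.411, -14.817], TCP at [0.166, -0.603, 0.405] pointing down, gripper open.
Joint ranges: [-179.83, 179.83], [-69.29, 118.12], [-61.27, 80.66], [-181.25, 117.63], [-171.15, -9.14], [-177.46, 177.46]. Speed limits (degrees/s): [159.86, 159.86, 180, 180, 180, 180].

## Interface

Orientations are given as a 3x3 rotation matrix whose columns are the frame's x, y, z axes.
In Python, from station import r, vision gives the robot as it stands. The module is installed in compiled form; this text tells all that it offers.
- The arm moves only by the shell command python3 -m creep 'ROWS'. ROWS is JSON, a list of rows, each a list of 7 numbers: the opening, from -1 (shut) to 1 (fully open), then the shift along the tool's x, y, z in mm, then the turn, a rotation vector about the tool's x, y, z in degrees. A call has 1 to 8 rows; each row is the pose to reach, as a shift and turn from the pose commanded when the call began, along the tool's axes at that moment; what a row does not reach only later rows make up. A row lasts 1/12 s, in which the tool goes at most 41.7 mm and 7.16 degrees, less where a joint would pass 70% of its speed; a pose out of reach is approached as far as the arm can. A call with a gripper value outside its range is refused whole. The fingers move at their own pace and stop on an object; the grip force is fixed at half the most. Time passes only in rows, so rows that repeat a pose let the fingers close. It gives the time, the measured TCP pose, the force, the opening and the grip force at its end, in the units of the state.
- r.sense(): the state, without advancing time (a new reading comes with each control period).
- vision.capture(name): name is "scene" or "top" or "wrist"; returns (picture, depth): 420x560x3 uint8, red, green, blue; 420x560 float32, m along the optical axis (not along the pixel's ray), 0 where there is no reading.
- vision.camera_model(name): a dict with "vertical_fov" (degrees; the focal length in pixels is half the picture's height over the tangent of half this angle, whatever the lens; pixels are square), "cx", "cy" (the principal point, pixels), "extrinsics" (4x4, takes a point from camera to world coordinates); the wrist camera has in their place "mount" (4x4, takes a point from camera to tool coordinates, whose origin is the TCP and whose axes are the flange's). Camera axes: x right, y down, z forward; pixel columns grow to the right and rows downward; lengths in m; the calibration is good to about 2 mm. A picture is of the moment at which its call begins: read the wrist's pose just before it. camera_model takes no time and is no camera call.
- r.finish_job(): hands the job in; it is judged then, once.
Trained networks look in the newest picture that a camera, given by its name, has taken for a name from the list of things; names that differ only in an ending like _2 or _b are one class to them, and where a whole thing is asked for, a point or a joint stands for the part that bears it (a point fixed in the world has none). Each returns a list of dicts, best first, with "conf" (0 to 1); they miss things now and then, are a little off and sometimes report something else, mostly with a low value. They report only what shows in the picture. A call takes as long as a camera call.
- vision.find_in(camera, thing): "uv" ([column, row] in pixels, amid what is visible of it).
- vision.cut_out(camera, thing): "region" (420x560 bool, what is visible of it) and "uv" ([column, row] in pixels, amid what is visible of it).
The state is a dict: "time_s": time; "joints": joint angles; "joint_velocities": joint speeds; "effort": joint torques, N m; "tcp_pos": TCP position; "ee_rot": TCP orientation; "wrist_force": force on the tool from outside, world axes, zero at the start; "moment": the same for the moment, N m; "gripper_width": opening from 0.0 (shut) to 1.0 (fully open); "gripper_force": force on a finger pad.
Only numpy, scipy, OpenCV 4.12 (cv2) and the standard library are available. Lean on these libraries where they do the work, as an engineer would, in place of code of your own. Each camera call takes 0.05 s, during which the arm holds its last target. There are 200 camera calls.

## Working session

There is one attempt and no reset: what is moved stays moved. The work goes in short steps, Python scripts to look and compute and a shell command to move; the robot and the scene stay as the last step left them, time stands still between calls to the robot, and variables do not carry over. Pictures are saved under pics/ and viewed, at most 10 in all, crops included, and the job is handed in when it is done.

```bash
mkdir -p pics; cat > h.py <<'E'
import numpy as np, cv2
from station import r, vision
def cam(name, s=None):
    m=vision.camera_model(name); f=210/np.tan(np.radians(m["vertical_fov"])/2)
    if name=="wrist":
        s=s or r.sense(); T=np.eye(4); T[:3,:3]=s["ee_rot"]; T[:3,3]=s["tcp_pos"]; E=T@np.array(m["mount"])
    else: E=np.array(m["extrinsics"])
    return f,m["cx"],m["cy"],E
def cloud(name, depth, c):
    f,cx,cy,E=c; v,u=np.mgrid[:420,:560]
    P=np.stack([(u-cx)*depth/f,(v-cy)*depth/f,depth],-1)
    return P@E[:3,:3].T+E[:3,3]
def proj(c,p):
    f,cx,cy,E=c; q=np.linalg.inv(E)@np.append(p,1); return [cx+f*q[0]/q[2],cy+f*q[1]/q[2]]
def shot(name):
    s=r.sense(); c=cam(name,s); im,d=vision.capture(name); return im,d,cloud(name,d,c),c
def save(n,im,scale=1): cv2.imwrite(f"pics/{n}.png",cv2.resize(im[:,:,::-1],None,fx=scale,fy=scale,interpolation=cv2.INTER_CUBIC))
def circ(P):
    A=np.c_[2*P,np.ones(len(P))]; x=np.linalg.lstsq(A,(P**2).sum(1),rcond=None)[0]
    return x[0],x[1],np.sqrt(x[2]+x[0]**2+x[1]**2)
E
python3 - <<'E'
from h import *
np.set_printoptions(precision=4,suppress=True)
ims=[]
for n in ("scene","top"):
    im,d,P,c=shot(n); ims.append(im)
    np.savez(f"{n}.npz",im=im,d=d,P=P)
    print(n,vision.camera_model(n)["vertical_fov"],c[3])
    for t in ("driver_head","driver","stand","fork","fork_seat","balancer","jar","file","tray"):
        for x in vision.cut_out(n,t)[:1]:
            Q=P[x["region"]&(d>0)]
            print(t,round(x["conf"],2),np.round(x["uv"]),len(Q),np.percentile(Q,[3,50,97],axis=0) if len(Q) else "")
save("a",np.vstack([ims[0],ims[1]])[:, :],0.71)
E
```

```text
scene 45.182140110734096 [[ 0.717   0.3799 -0.5845  1.2934]
 [ 0.6971 -0.3885  0.6026 -0.7422]
 [ 0.0018 -0.8395 -0.5434  0.8503]
 [ 0.      0.      0.      1.    ]]
driver_head 0.67 [151. 252.] 768 [[ 0.4165 -0.3266  0.0109]
 [ 0.4616 -0.3122  0.1443]
 [ 0.4724 -0.277   0.1952]]
driver 0.6 [151. 252.] 698 [[ 0.44   -0.326   0.0382]
 [ 0.4621 -0.3127  0.1498]
 [ 0.4723 -0.2942  0.1955]]
stand 0.62 [158. 294.] 2433 [[ 0.4178 -0.3635  0.0025]
 [ 0.4663 -0.3219  0.0139]
 [ 0.5096 -0.2546  0.1349]]
fork 0.76 [288. 181.] 990 [[ 0.5786 -0.1112  0.2408]
 [ 0.6134 -0.0198  0.2926]
 [ 0.6368  0.019   0.2981]]
fork_seat 0.58 [283. 184.] 988 [[ 0.5799 -0.1106  0.2417]
 [ 0.6137 -0.0202  0.2926]
 [ 0.6365  0.0184  0.2983]]
balancer 0.68 [348. 182.] 3735 [[ 0.5404 -0.0955  0.0069]
 [ 0.6027  0.2502  0.2047]
 [ 0.6402  0.3627  0.2956]]
jar 0.97 [299. 207.] 394 [[0.4167 0.1736 0.0081]
 [0.4479 0.1866 0.0355]
 [0.4624 0.2192 0.0618]]
file 0.88 [223. 246.] 517 [[ 0.387  -0.169   0.006 ]
 [ 0.4058 -0.0626  0.0128]
 [ 0.4182  0.0858  0.0215]]
tray 0.65 [359. 261.] 1718 [[ 0.6492  0.0781 -0.0006]
 [ 0.7
[... 372 characters left out ...]
3  0.1378]
 [ 0.4468 -0.2976  0.1876]
 [ 0.469  -0.2854  0.1996]]
stand 0.95 [395. 268.] 1650 [[ 0.3935 -0.3526  0.0063]
 [ 0.4472 -0.2832  0.0158]
 [ 0.5037 -0.2467  0.1387]]
fork 0.87 [308. 189.] 1276 [[ 0.5736 -0.107   0.2479]
 [ 0.599  -0.0436  0.2959]
 [ 0.6341  0.0216  0.3009]]
fork_seat 0.74 [235. 172.] 1226 [[0.681  0.0906 0.0002]
 [0.7297 0.1392 0.0046]
 [0.7751 0.1872 0.0316]]
balancer 0.96 [203. 202.] 5372 [[ 0.5294 -0.0951  0.001 ]
 [ 0.5853  0.1911  0.2332]
 [ 0.6465  0.3712  0.2986]]
jar 0.85 [210. 278.] 476 [[0.4    0.178  0.0195]
 [0.4258 0.2023 0.0619]
 [0.4531 0.2299 0.0664]]
tray 0.88 [237. 170.] 1288 [[0.6697 0.0887 0.0002]
 [0.7274 0.1383 0.0047]
 [0.7756 0.1877 0.0347]]
```

View pics/a.png

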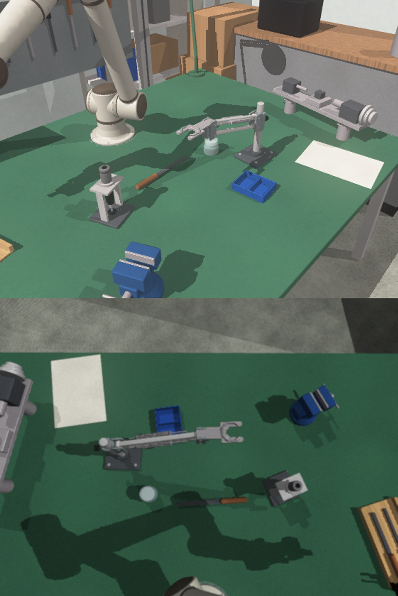

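```bash
python3 - <<'E'
from h import *
np.set_printoptions(precision=4,suppress=True)
s=r.sense(); print(s["tcp_pos"],s["ee_rot"],s["gripper_width"])
P=np.load("top.npz")["P"]; 
def sel(P,x0,x1,y0,y1,z0,z1):
    m=(P[...,0]>x0)&(P[...,0]<x1)&(P[...,1]>y0)&(P[...,1]<y1)&(P[...,2]>z0)&(P[...,2]<z1); return P[m]
for n in("top","scene"):
    P=np.load(n+".npz")["P"]
    q=sel(P,.40,.50,-.36,-.25,.19,.205); print(n,"head",len(q),q.mean(0),q.min(0),q.max(0))
    q=sel(P,.55,.66,-.13,0.05,.286,.31); print("plate",len(q),q.min(0),q.max(0))
    for y in np.arange(-.115,.03,.01):
        w=q[abs(q[:,1]-y)<.005]; 
        if len(w): print(round(y,3),w[:,0].min(),w[:,0].max(),w[:,0].mean(),np.median(w[:,2]))
    q=sel(P,.5,.68,.2,.4,.235,.29); print("post",len(q),q.mean(0),q.min(0),q.max(0))
im=np.load("top.npz")["im"]; save("b",im[150:320,120:460],2.3)
E
```

```text
[ 0.166  -0.6025  0.4048] [[-0.9641 -0.2656  0.    ]
 [-0.2656  0.9641 -0.0001]
 [-0.     -0.0001 -1.    ]] 0.9999570437766484
top head 174 [ 0.4484 -0.3029  0.1961] [ 0.4327 -0.32    0.1901] [ 0.4651 -0.2872  0.2011]
plate 1258 [ 0.5695 -0.114   0.2861] [0.6353 0.0409 0.3035]
-0.115 0.5736654948197188 0.632608368942085 0.5976622424820025 0.29581133976495744
-0.105 0.5720353551515514 0.6349265128472199 0.6023515967878686 0.2956360068652797
-0.095 0.5713391010179288 0.6347746224860698 0.602165059998413 0.29634946578451027
-0.085 0.5709917803331932 0.6352854070995693 0.6044158732324821 0.2965158782386373
-0.075 0.5708426754976004 0.6350819103025022 0.6001574708858073 0.29613212324036065
-0.065 0.5707439184416663 0.6328995082286248 0.6011826797885041 0.296089785535731
-0.055 0.5694900236176035 0.6331913188182822 0.6004495482851948 0.2961834353237678
-0.045 0.5836887986879244 0.6321176091401417 0.6042978875053807 0.2957467987868523
-0.035 0.5830327630258206 0.6174454058332961 0.5990581952737889 0.29625595371890057
-0.025 0.5815692939132727 0.6170662281176701 0.5993262168909914 0.29571255
[... 1271 characters left out ...]
793 0.6074646124254394 0.29332626429845965
-0.035 0.5868063309346387 0.6219562515094407 0.6071641790391284 0.29346731032991785
-0.025 0.5835227059064976 0.6222237557491134 0.6052037187607514 0.2934845355921232
-0.015 0.5854387496058602 0.6220462803807204 0.6054210432583551 0.29349869580944976
-0.005 0.5830284955618076 0.6228568039399683 0.6038477897067858 0.2938551652304694
0.005 0.5833906544339585 0.6217987334235757 0.6045197109885417 0.2940252221663167
0.015 0.5832659038896186 0.621619081527408 0.6056910186048733 0.29435236894782735
0.025 0.5838660904302807 0.6182751033190391 0.5970589110045197 0.29291623511089304
post 65 [0.589  0.308  0.2429] [0.5767 0.2974 0.2352] [0.6011 0.3251 0.2494]
```

View pics/b.png

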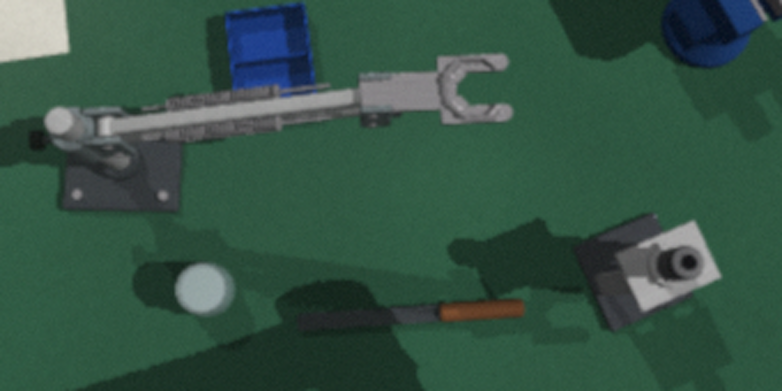

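```bash
python3 -m creep '[[1,-41,25,-3,0,0,0],[1,-82,50,-6,0,0,0],[1,-120,72,-9,0,0,0],[1,-155,92,-13,0,0,0],[1,-190,113,-16,0,0,0],[1,-225,134,-20,0,0,0],[1,-260,155,-25,0,0,0],[1,-295,175,-25,0,0,0]]'; python3 -m creep '[[1,-30,18,0,0,0,0],[1,-58,35,0,0,0,0],[1,-58,35,0,0,0,0],[1,-58,35,0,0,0,0]]'
python3 - <<'E'
from h import *
np.set_printoptions(precision=4,suppress=True)
im,d,P,c=shot("wrist"); np.savez("w1.npz",im=im,d=d,P=P)
print(vision.camera_model("wrist"), r.sense()["tcp_pos"],r.sense()["wrist_force"])
q=P[(abs(P[...,2]-.195)<.006)&(abs(P[...,0]-.45)<.04)&(abs(P[...,1]+.305)<.04)]; print(len(q),q.mean(0),q.min(0),q.max(0))
save("c",im)
E
```

```text
time_s: 1.67
tcp_pos: [0.3974, -0.3614, 0.4307]
ee_rot: [[-0.964, -0.266, 0.002], [-0.266, 0.964, -0.001], [-0.001, -0.002, -1.0]]
wrist_force: [0.6, -0.5, 0.3]
gripper_width: 1.001
gripper_force: 0.0
time_s: 2.0
tcp_pos: [0.4441, -0.3127, 0.4295]
ee_rot: [[-0.963, -0.269, -0.0], [-0.269, 0.963, -0.0], [0.0, -0.0, -1.0]]
wrist_force: [-0.4, -0.2, -0.1]
gripper_width: 1.001
gripper_force: 0.0
{'vertical_fov': 60.13327179066564, 'cx': 281.6762755604193, 'cy': 214.30739806684107, 'mount': array([[ 0.0002, -0.9572, -0.2894,  0.0808],
       [ 1.    ,  0.0001,  0.0005,  0.0002],
       [-0.0004, -0.2894,  0.9572,  0.0211],
       [ 0.    ,  0.    ,  0.    ,  1.    ]])} [ 0.4433 -0.3135  0.4295] [-1.1407  1.0844  0.2756]
2025 [ 0.4475 -0.3064  0.1941] [ 0.4321 -0.3227  0.189 ] [ 0.465  -0.289   0.1975]
```

View pics/c.png

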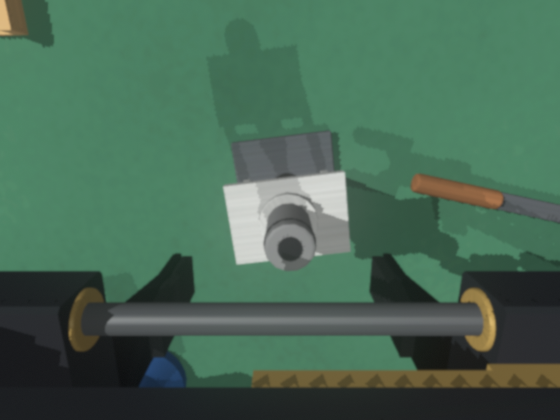

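```bash
python3 -m creep '[[1,0,0,0,0,0,7],[1,0,0,0,0,0,14],[1,0,0,0,0,0,21],[1,0,0,0,0,0,28],[1,0,0,0,0,0,35],[1,0,0,0,0,0,42],[1,0,0,0,0,0,49],[1,0,0,0,0,0,55]]' >/dev/null; python3 -m creep '[[1,0,0,0,0,0,7],[1,0,0,0,0,0,14],[1,0,0,0,0,0,21],[1,0,0,0,0,0,28],[1,0,0,0,0,0,35],[1,0,0,0,0,0,42],[1,0,0,0,0,0,47.7],[1,0,0,0,0,0,47.7]]'; python3 -m creep '[[1,0,0,0,0,0,0],[1,0,0,0,0,0,0],[1,0,0,0,0,0,0]]'
python3 - <<'E'
from h import *
np.set_printoptions(precision=4,suppress=True)
im,d,P,c=shot("wrist"); np.savez("w2.npz",im=im,d=d,P=P)
s=r.sense();print(s["tcp_pos"],s["joints"],s["wrist_force"])
q=P[(abs(P[...,2]-.195)<.006)&(abs(P[...,0]-.45)<.04)&(abs(P[...,1]+.305)<.04)]; print(len(q),q.mean(0),q.min(0),q.max(0))
for z in (.29,.296):
  q=P[(abs(P[...,2]-.295)<.01)&(P[...,1]>-.15)]; print(len(q),q.min(0) if len(q) else 0,q.max(0) if len(q) else 0)
E
```

```text
time_s: 3.38
tcp_pos: [0.442, -0.3151, 0.4295]
ee_rot: [[-0.043, 0.999, -0.0], [0.999, 0.043, -0.0], [-0.0, -0.0, -1.0]]
wrist_force: [0.6, -0.5, 0.6]
gripper_width: 0.999
gripper_force: 0.0
time_s: 3.63
tcp_pos: [0.4427, -0.3143, 0.4295]
ee_rot: [[-0.048, 0.999, -0.0], [0.999, 0.048, -0.0], [-0.0, -0.0, -1.0]]
wrist_force: [-0.2, -0.9, 0.1]
gripper_width: 1.003
gripper_force: 0.0
[ 0.4428 -0.3142  0.4295] [ -18.2428   13.0425   -8.8348    0.001   -68.1234 -159.0233] [-0.734   0.5277  0.6557]
2132 [ 0.4486 -0.3044  0.194 ] [ 0.4324 -0.3216  0.1891] [ 0.4655 -0.2889  0.1975]
0 0 0
0 0 0
```

```bash
python3 -m creep '[[1,8.7,6.4,0,0,0,0],[1,8.7,6.4,25,0,0,0],[1,8.7,6.4,50,0,0,0],[1,8.7,6.4,75,0,0,0],[1,8.7,6.4,90,0,0,0],[1,8.7,6.4,95.5,0,0,0],[1,8.7,6.4,95.5,0,0,0],[1,8.7,6.4,95.5,0,0,0]]'; python3 -m creep '[[-1,0,0,0,0,0,0],[-1,0,0,0,0,0,0],[-1,0,0,0,0,0,0],[-1,0,0,0,0,0,0],[-1,0,0,0,0,0,0],[-1,0,0,0,0,0,0],[-1,0,0,0,0,0,0],[-1,0,0,0,0,0,0]]'
```

```text
time_s: 4.35
tcp_pos: [0.4497, -0.3048, 0.3347]
ee_rot: [[-0.048, 0.999, 0.001], [0.999, 0.048, -0.001], [-0.001, 0.001, -1.0]]
wrist_force: [0.0, 0.3, -0.4]
gripper_width: 0.999
gripper_force: 0.0
time_s: 5.02
tcp_pos: [0.449, -0.305, 0.334]
ee_rot: [[-0.047, 0.999, 0.0], [0.999, 0.047, 0.0], [0.0, 0.0, -1.0]]
wrist_force: [0.5, -0.5, 0.1]
gripper_width: 0.483
gripper_force: 0.0
```

```bash
python3 -m creep '[[-1,0,0,0,0,0,0],[-1,0,0,0,0,0,0],[-1,0,0,0,0,0,0],[-1,0,0,0,0,0,0],[-1,0,0,0,0,0,0]]' | tail -2; python3 -m creep '[[-1,0,0,-5,0,0,0],[-1,0,0,-20,0,0,0],[-1,0,0,-45,0,0,0],[-1,0,0,-75,0,0,0],[-1,0,0,-105,0,0,0],[-1,0,0,-135,0,0,0],[-1,0,0,-160,0,0,0],[-1,0,0,-180,0,0,0]]'; python3 -m creep '[[-1,0,0,0,0,0,0],[-1,0,0,0,0,0,0],[-1,0,0,0,0,0,0],[-1,0,0,0,0,0,0]]'
python3 - <<'E'
from h import *
np.set_printoptions(precision=4,suppress=True)
im,d,P,c=shot("wrist"); np.savez("w3.npz",im=im,d=d,P=P)
s=r.sense();print(s["tcp_pos"],s["joints"],s["wrist_force"])
save("d",im)
E
```

```text
gripper_width: 0.385
gripper_force: 30.0
time_s: 6.1
tcp_pos: [0.4484, -0.3048, 0.516]
ee_rot: [[-0.047, 0.999, 0.001], [0.999, 0.047, -0.0], [-0.0, 0.001, -1.0]]
wrist_force: [0.6, -0.4, -2.4]
gripper_width: 0.385
gripper_force: 30.0
time_s: 6.43
tcp_pos: [0.4489, -0.3048, 0.5114]
ee_rot: [[-0.047, 0.999, -0.004], [0.999, 0.047, 0.002], [0.003, -0.004, -1.0]]
wrist_force: [0.7, 0.5, -2.9]
gripper_width: 0.39
gripper_force: 30.0
[ 0.449  -0.3049  0.5117] [ -17.0606   10.7117   -0.1654   -0.0356  -79.3773 -160.2378] [-0.256   0.771  -2.3077]
```

View pics/d.png

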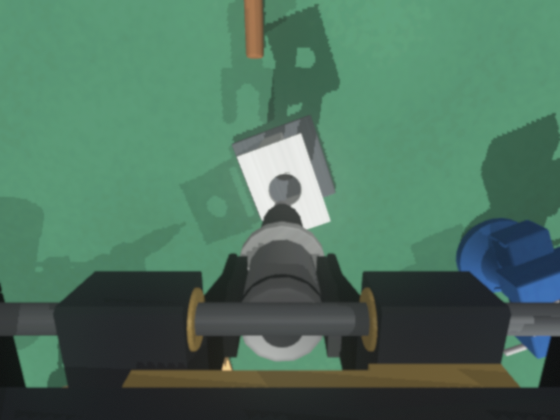

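```bash
python3 -m creep '[[-1,10,11,0,0,0,0],[-1,30,33,0,0,0,0],[-1,55,60,0,0,0,0],[-1,80,88,0,0,0,0],[-1,105,116,0,0,0,0],[-1,130,143,0,0,0,0],[-1,145,160,0,0,0,0],[-1,149,165,0,0,0,0]]' >/dev/null; python3 -m creep '[[-1,0,0,0,0,0,0],[-1,0,0,0,0,0,0],[-1,0,0,0,0,0,0],[-1,0,0,0,0,0,0]]'
python3 - <<'E'
from h import *
np.set_printoptions(precision=4,suppress=True)
s=r.sense(); im,d,P,c=shot("wrist")
R=np.array(s["ee_rot"]); t=np.array(s["tcp_pos"]); Q=(P-t)@R
np.savez("w4.npz",im=im,d=d,P=P,Q=Q)
print(t,s["joints"],s["wrist_force"])
q=P[(abs(P[...,2]-.295)<.012)&(P[...,1]>-.125)]; print(len(q),q.min(0),q.max(0))
save("e",im,1.4)
E
```

```text
time_s: 7.48
tcp_pos: [0.6059, -0.1544, 0.5142]
ee_rot: [[-0.053, 0.999, -0.0], [0.999, 0.053, 0.004], [0.004, 0.0, -1.0]]
wrist_force: [-0.3, 0.4, -3.0]
gripper_width: 0.386
gripper_force: 30.0
[ 0.6059 -0.1544  0.5142] [   0.4626   19.2784   11.8305   -0.244   -82.5593 -177.4058] [-0.3374  0.4121 -3.0444]
14059 [ 0.5702 -0.1166  0.2877] [ 0.6366 -0.0237  0.3008]
```

View pics/e.png

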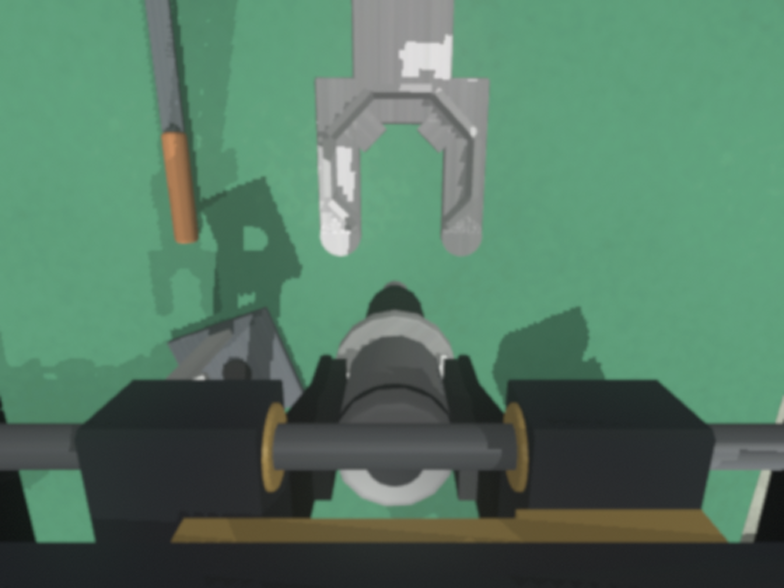

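```bash
python3 -m creep '[[-1,0,0,0,0,0,-7],[-1,0,0,0,0,0,-14],[-1,0,0,0,0,0,-20],[-1,0,0,0,0,0,-20],[-1,0,0,0,0,0,-20],[-1,0,0,0,0,0,-20]]'
cat > m.py <<'E'
from h import *
from scipy.optimize import least_squares
np.set_printoptions(precision=4,suppress=True)
s=r.sense(); im,d,P,c=shot("wrist")
R=np.array(s["ee_rot"]); t=np.array(s["tcp_pos"]); Q=(P-t)@R
np.savez("w5.npz",im=im,d=d,P=P,Q=Q)
print("tcp",t,"xang",np.degrees(np.arctan2(R[1,0],R[0,0])),"j",s["joints"],"F",s["wrist_force"])
# collar in tool frame
m=(abs(Q[...,1])<.026)&(Q[...,0]>-.03)&(Q[...,0]<.03)&(Q[...,2]>.15)&(Q[...,2]<.215)&(d>0)
q=Q[m]; h,e=np.histogram(q[:,2],30); print("zhist",[(round(b,4),int(a)) for a,b in zip(h,e) if a>20])
k=q[(abs(q[:,2]-np.median(q[(q[:,2]>.183)&(q[:,2]<.196),2]))<.003)]
rr=np.hypot(k[:,0],k[:,1]); a=np.arctan2(k[:,1],k[:,0]); E=[]
for b in np.arange(-1.2,1.2,.08):
    w=(abs(a-b)<.04)
    if w.sum()>3: E.append(k[w][np.argsort(rr[w])[-3]][:2])
E=np.array(E); o=least_squares(lambda p:np.hypot(E[:,0]-p[0],E[:,1]-p[1])-.023,[0,0],loss="soft_l1",f_scale=.001)
print("collar tool xy",o.x,"z",k[:,2].mean(),"res",np.sqrt(np.mean(o.fun**2)),"free",circ(E),len(E))
cw=t+R@np.array([o.x[0],o.x[1],k[:,2].mean()+.008]); print("collar underside world",cw)
# fork: fit outline in world: plate mask
zz=P[(abs(P[...,2]-.295)<.012)&(P[...,1]>-.13)&(abs(P[...,0]-.604)<.06)&(d>0)][:,2]; print("plate z",np.median(zz),np.percentile(zz,[5,95]))
E
python3 m.py
```

```text
time_s: 8.03
tcp_pos: [0.6065, -0.1538, 0.5142]
ee_rot: [[-0.39, 0.921, 0.0], [0.921, 0.39, 0.004], [0.004, 0.002, -1.0]]
wrist_force: [-0.3, -0.4, -4.0]
gripper_width: 0.387
gripper_force: 30.0
tcp [ 0.6065 -0.1538  0.5142] xang 112.95029552568448 j [   0.5196   19.315    11.8875   -0.2519  -82.5483 -157.537 ] F [-0.3476 -0.4204 -3.9749]
zhist [(np.float64(0.15), 162), (np.float64(0.1517), 211), (np.float64(0.1534), 234), (np.float64(0.1552), 255), (np.float64(0.1569), 259), (np.float64(0.1586), 248), (np.float64(0.1603), 211), (np.float64(0.162), 195), (np.float64(0.1637), 201), (np.float64(0.1654), 192), (np.float64(0.1672), 183), (np.float64(0.1689), 179), (np.float64(0.1706), 173), (np.float64(0.1723), 190), (np.float64(0.174), 141), (np.float64(0.1757), 174), (np.float64(0.1774), 146), (np.float64(0.1792), 150), (np.float64(0.1809), 160), (np.float64(0.1826), 104), (np.float64(0.1843), 83), (np.float64(0.186), 76), (np.float64(0.1877), 59), (np.float64(0.1894), 94), (np.float64(0.1912), 1068), (np.float64(0.1929), 196), (np.float64(0.1946), 79), (np.float64(0.1963), 74), (np.float64(0.198), 45)]
collar tool xy [-0.0008 -0.0012] z 0.19219238265347285 res 0.00020831651918833138 free (np.float64(6.211576370280817e-05), np.float64(-0.0011903642460362024), np.float64(0.02229770482002453)) 30
collar underside world [ 0.6058 -0.1541  0.314 ]
plate z 0.29397374839771157 [0.2927 0.2986]
```

```bash
cat > f.py <<'E'
from h import *
np.set_printoptions(precision=4,suppress=True)
def fork(P,x0=.604,y0=-.083,th=np.radians(92.9),zc=.295):
    p=P[(abs(P[...,2]-zc)<.012)&(np.hypot(P[...,0]-x0,P[...,1]-y0)<.06)]
    for it in range(3):
        ax=np.array([np.cos(th),np.sin(th)]); la=np.array([-ax[1],ax[0]])
        g=p[:,:2]-[x0,y0]; u=g@ax; v=g@la; rows=[]
        for b in np.arange(-.028,.002,.002):
            w=v[abs(u-b)<.001]
            if (w<0).sum()<5 or (w>0).sum()<5: continue
            rows.append([b,np.percentile(w,1),np.percentile(w[w<0],99),np.percentile(w[w>0],1),np.percentile(w,99)])
        A=np.array(rows); mid=(A[:,1]+A[:,4])/2; mid2=(A[:,2]+A[:,3])/2
        k=np.polyfit(A[:,0],(mid+mid2)/2,1)
        back=np.percentile(u[(abs(v-k[1])<.006)&(u>-.01)],1)-.016
        t1=np.percentile(u[v<-.017],.5)+.034; t2=np.percentile(u[v>.017],.5)+.034
        print("lat",mid.mean(),mid2.mean(),"width",(A[:,4]-A[:,1]).mean(),(A[:,3]-A[:,2]).mean(),"slope",k[0],"back",back,"tips",t1,t2,"n",len(A))
        th+=np.arctan(k[0]); du=np.mean([back,(t1+t2)/2]); x0,y0=np.array([x0,y0])+ax*du+la*k[1]
    print("seat",x0,y0,"ang",np.degrees(th),"z",np.median(p[:,2]))
    return np.array([x0,y0]),ax,la
if __name__=="__main__":
    z=np.load("w5.npz"); s,ax,la=fork(z["P"]); 
    c=np.array([.6058,-.1541]); print("collar->seat along ax, lat",(s-c)@ax,(s-c)@la)
    z=np.load("w4.npz"); fork(z["P"])
E
python3 f.py
```

```text
lat 0.000609656212459368 0.0007022522855747481 width 0.06284241502524644 0.0322447721057557 slope 0.004122787178038847 back 0.0015300468663265628 tips 0.002326985128077358 0.002606236295878729 n 15
lat -1.971062127716997e-05 4.377524045549192e-05 width 0.06294057909732394 0.032151651508651485 slope -0.00037426999610958484 back -0.0004720576187452353 tips 0.0002816156087198929 0.0006333553212658841 n 15
lat -3.168084662697086e-05 3.174639987807842e-05 width 0.0629404751285066 0.03215157639715541 slope -7.545473610980399e-06 back -0.00046531512876273745 tips 0.0002967494462759457 0.000632881913251851 n 15
seat 0.603179841948571 -0.08104822936545715 ang 93.11434055281579 z 0.29399206263311883
collar->seat along ax, lat 0.07308622040732377 -0.0013530734009708765
lat 0.0006275769178508025 0.0006249686737892006 width 0.06292875467616847 0.03218852123243349 slope 0.0012397447415659598 back 0.00158022540653149 tips 0.002352156279561389 0.002393303052042897 n 15
lat 2.7306475608874134e-06 -1.3857116788468007e-05 width 0.06301812451636742 0.03207811183720646 slope 7.46363222790637e-05 back -0.0004022902250115073 tips 0.0003715471890717373 0.0003545767436799116 n 15
lat 3.4686393125281378e-06 -8.252350838435067e-06 width 0.06301876407355268 0.032077993114805865 slope -2.5051605988243988e-05 back -0.00038235214809508207 tips 0.0003893402233249299 0.0003761481580236911 n 15
seat 0.6032654568079601 -0.08107763218376617 ang 92.97387309993813 z 0.2940098571648865
```

```bash
python3 -m creep '[[-1,5,2,0,0,0,0],[-1,12,5,1,0,0,0],[-1,20,8,3,0,0,0],[-1,28,11.2,5,0,0,0],[-1,33,13.2,6,0,0,0],[-1,35.4,14.2,6,0,0,0],[-1,35.4,14.2,6,0,0,0],[-1,35.4,14.2,6,0,0,0]]'; python3 m.py | grep -v zhist; cat > g.py <<'E'
import sys; from f import *
z=np.load("w5.npz"); fork(z["P"],.6032,-.081)
E
python3 g.py
```

```text
time_s: 8.75
tcp_pos: [0.6061, -0.1149, 0.5083]
ee_rot: [[-0.393, 0.919, 0.0], [0.919, 0.393, 0.004], [0.004, 0.002, -1.0]]
wrist_force: [0.5, 0.2, -2.3]
gripper_width: 0.383
gripper_force: 30.0
tcp [ 0.6061 -0.1149  0.5083] xang 113.14818515451697 j [   4.2266   18.4699    9.8486   -0.2399  -81.3479 -161.0426] F [ 0.4964  0.1607 -2.3041]
collar tool xy [-0.0008 -0.0012] z 0.19221086337313875 res 0.0002384618072313497 free (np.float64(0.0002127454353377302), np.float64(-0.0011645474042823551), np.float64(0.022187000785021144)) 30
collar underside world [ 0.6054 -0.1153  0.308 ]
plate z 0.29401675020230555 [0.2927 0.2982]
lat 0.00011100592889511652 -0.0005894755398777455 width 0.06257770710974495 0.034021092768167734 slope 0.03103169993803461 back -0.0001349355232439474 tips 0.007729153809798349 0.00033453728124573784 n 15
lat 0.00020972946370223833 -0.0001589007701603534 width 0.06287988191718356 0.03311274467775092 slope 0.001691328361199344 back -0.002193826604317403 tips 0.005032662585765561 -0.0008716473116532134 n 15
lat 0.0001809470162420936 -0.0001842888140555035 width 0.06287443143658233 0.03311256544962568 slope -0.0003912838917496911 back -0.002144774573809665 tips 0.00504948773498351 -0.0007757024739730375 n 15
seat 0.602869605901414 -0.07912772284989682 ang 94.75190202369346 z 0.2939648175866443
```

```bash
python3 -m creep '[[-1,4,1.4,0,0,0,0],[-1,9,3.2,0,0,0,0],[-1,14,5,0,0,0,0],[-1,19,6.7,0,0,0,0],[-1,24,8.5,0,0,0,0],[-1,29,10.3,0,0,0,0],[-1,32.4,11.5,0,0,0,0],[-1,32.4,11.5,0,0,0,0]]'; python3 -m creep '[[-1,0,0,0,0,0,0],[-1,0,0,0,0,0,0]]' >/dev/null; python3 m.py | grep -v zhist; python3 - <<'E'
from h import *
save("f",np.load("w5.npz")["im"],1.4)
E
```

```text
time_s: 9.47
tcp_pos: [0.6039, -0.0808, 0.5085]
ee_rot: [[-0.393, 0.92, 0.0], [0.92, 0.393, 0.003], [0.002, 0.001, -1.0]]
wrist_force: [1.2, -3.1, -3.1]
gripper_width: 0.387
gripper_force: 30.0
tcp [ 0.6039 -0.0812  0.5084] xang 113.09670840983175 j [   7.4961   17.6713    8.7317   -0.2268  -81.0083 -164.3642] F [ 0.5156 -2.1771 -2.2602]
collar tool xy [-0.0009 -0.0011] z 0.1922524790325311 res 0.0002211849732148667 free (np.float64(1.2056339378938016e-05), np.float64(-0.001153628454823691), np.float64(0.022257211069689205)) 30
collar underside world [ 0.6033 -0.0817  0.3082]
plate z 0.29402515286270614 [0.2868 0.2979]
```

View pics/f.png

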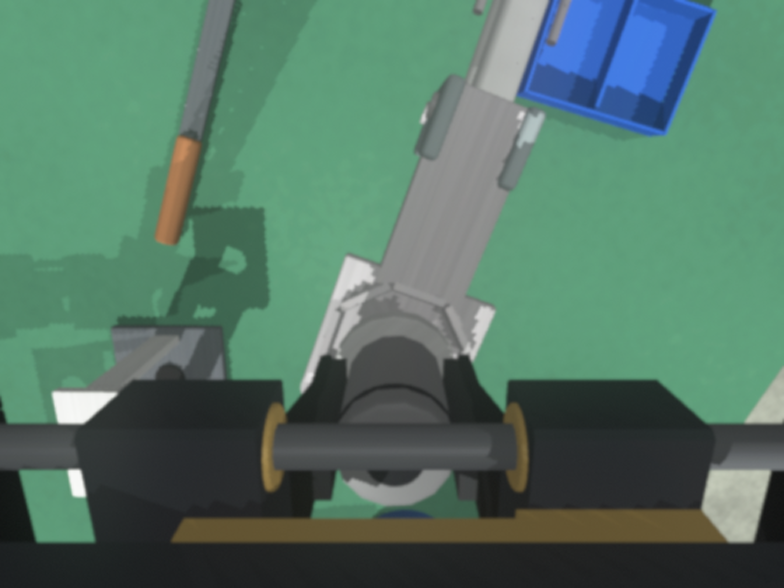

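```bash
python3 -m creep '[[-1,-0.8,-0.3,0,0,0,0],[-1,-1.4,-0.5,0,0,0,0],[-1,-1.4,-0.5,0,0,0,0],[-1,-1.4,-0.5,0,0,0,0]]'; python3 - <<'E'
from f import *
s=r.sense(); print(s["wrist_force"],s["moment"]);
z=np.load("w5.npz"); P=z["P"]; np.set_printoptions(precision=4,suppress=True)
# rim & fork edges near back: lateral symmetric check at u in 18..30
x0,y0,th=.6032,-.081,np.radians(93.05); ax=np.array([np.cos(th),np.sin(th)]); la=np.array([-ax[1],ax[0]])
p=P[(abs(P[...,2]-.295)<.012)]; g=p[:,:2]-[x0,y0]; u=g@ax; v=g@la
for b in np.arange(.010,.050,.004):
    w=v[(abs(u-b)<.002)&(abs(v)<.05)]; print(round(b,3),len(w),w.min(),w.max(),(w.min()+w.max())/2)
m=(abs(u)<.06)&(abs(v)<.01); hh=p[m]; 
for b in np.arange(.016,.05,.002):
    w=hh[abs(u[m]-b)<.001,2]; print(round(b,3),len(w),np.median(w) if len(w) else 0,end="; ")
E
```

```text
time_s: 10.02
tcp_pos: [0.6039, -0.0822, 0.5081]
ee_rot: [[-0.393, 0.92, -0.0], [0.92, 0.393, 0.005], [0.005, 0.002, -1.0]]
wrist_force: [-0.6, 0.9, -2.9]
gripper_width: 0.38
gripper_force: 30.0
[-0.645   0.9224 -2.864 ] [-0.0839  0.0254 -0.0263]
0.01 297 -0.03181696377310657 0.0318787736499143 3.0904938403866766e-05
0.014 440 -0.032008879435578313 0.03190421420649445 -5.2332614541933387e-05
0.018 708 -0.031692183257763414 0.031942083441233476 0.00012495009173503144
0.022 779 -0.032122285586125135 0.0317759800537418 -0.00017315276619166847
0.026 795 -0.032193185259301656 0.0318283762830609 -0.00018240448812037804
0.03 884 -0.03175608748099646 0.031846671973301065 4.529224615230226e-05
0.034 462 -0.01826332691282598 0.01788174357887762 -0.00019079166697417993
0.038 469 -0.01831456317729539 0.017887807532731583 -0.000213377822281903
0.042 471 -0.01790173307175663 0.017849176742988766 -2.627816438393292e-05
0.046 490 -0.018247186833594418 0.017857100941150218 -0.0001950429462221001
0.016 24 0.29398306797829465; 0.018 99 0.2940182419140618; 0.02 117 0.29396981394167776; 0.022 131 0.2938868005395566; 0.024 71 0.2941485660180827; 0.026 107 0.2986779477753869; 0.028 195 0.2973276541243707; 0.03 128 0.293927068575574; 0.032 126 0.2938371010054336; 0.034 132 0.2938590160597898; 0.036 124 0.29394466429198296; 0.038 132 0.29399162762317266; 0.04 132 0.2939420733660857; 0.042 129 0.293937873622567; 0.044 134 0.29391978193273516; 0.046 135 0.2938793293248947; 0.048 134 0.29411119980872036;
```

```bash
cat > w.py <<'E'
from h import *
np.set_printoptions(precision=3,suppress=True)
F=[]
for i in range(8): vision.capture("top"); F.append(r.sense()["wrist_force"])
F=np.array(F); s=r.sense(); print("F",F.mean(0),"+-",F.std(0)/8**.5,"tcp",np.round(s["tcp_pos"],4),"grip",s["gripper_force"],"t",s["time_s"])
E
python3 w.py; python3 -m creep '[[-1,0,0,2,0,0,0],[-1,0,0,4,0,0,0],[-1,0,0,6,0,0,0],[-1,0,0,8,0,0,0],[-1,0,0,8,0,0,0],[-1,0,0,8,0,0,0]]'; python3 w.py
```

```text
F [ 0.054  0.138 -2.819] +- [0.179 0.078 0.115] tcp [ 0.604 -0.082  0.508] grip 29.9990254919976 t 10.4167
time_s: 10.92
tcp_pos: [0.604, -0.0824, 0.5]
ee_rot: [[-0.393, 0.92, -0.001], [0.92, 0.393, 0.004], [0.004, 0.001, -1.0]]
wrist_force: [0.6, 0.5, -2.9]
gripper_width: 0.382
gripper_force: 30.0
F [ 0.086  0.04  -2.846] +- [0.156 0.156 0.246] tcp [ 0.604 -0.082  0.5  ] grip 29.998932941816747 t 11.3167
```

```bash
python3 -m creep '[[-1,0,0,1,0,0,0],[-1,0,0,2,0,0,0],[-1,0,0,3,0,0,0],[-1,0,0,4,0,0,0],[-1,0,0,5,0,0,0],[-1,0,0,5,0,0,0]]'; python3 w.py; python3 m.py|grep -v zhist; python3 g.py | tail -1
```

```text
time_s: 11.82
tcp_pos: [0.604, -0.0823, 0.4949]
ee_rot: [[-0.393, 0.92, -0.001], [0.92, 0.393, 0.004], [0.004, 0.001, -1.0]]
wrist_force: [-0.5, -0.1, -1.9]
gripper_width: 0.387
gripper_force: 30.0
F [ 0.217  0.125 -2.689] +- [0.183 0.217 0.223] tcp [ 0.604 -0.082  0.495] grip 29.99900524970144 t 12.2167
tcp [ 0.604  -0.0823  0.4953] xang 113.11757596327391 j [   7.3818   17.9253    7.2964   -0.2525  -79.3335 -164.2178] F [ 0.6677  0.8548 -3.1419]
collar tool xy [-0.0008 -0.0012] z 0.1922205544122086 res 0.00022333370303349252 free (np.float64(0.00018790244318936256), np.float64(-0.001190279561486404), np.float64(0.022185721465715385)) 30
collar underside world [ 0.6032 -0.0827  0.2951]
plate z 0.29404849263603206 [0.287  0.3029]Traceback (most recent call last):
  File "g.py", line 2, in <module>
    z=np.load("w5.npz"); fork(z["P"],.6032,-.081)
                         ~~~~^^^^^^^^^^^^^^^^^^^^
  File "f.py", line 12, in fork
    A=np.array(rows); mid=(A[:,1]+A[:,4])/2; mid2=(A[:,2]+A[:,3])/2
                           ~^^^^^
IndexError: too many indices for array: array is 1-dimensional, but 2 were indexed
```

```bash
python3 -m creep '[[-1,0,0,1,0,0,0],[-1,-0.4,-0.2,2.5,0,0,0],[-1,-0.8,-0.3,4,0,0,0],[-1,-1.3,-0.5,5.5,0,0,0],[-1,-1.7,-0.6,7,0,0,0],[-1,-2.2,-0.8,9,0,0,0],[-1,-2.7,-1.0,11,0,0,0],[-1,-2.7,-1.0,11,0,0,0]]'; python3 w.py; python3 m.py|grep -v zhist; python3 - <<'E'
from f import *
z=np.load("w5.npz"); P=z["P"]
p=P[(abs(P[...,0]-.6)<.05)&(P[...,1]>-.09)&(P[...,1]<.0)&(P[...,2]>.25)&(P[...,2]<.31)]
print(np.histogram(p[:,2],12))
E
```

```text
time_s: 12.93
tcp_pos: [0.6042, -0.0853, 0.4838]
ee_rot: [[-0.393, 0.92, -0.0], [0.92, 0.392, 0.004], [0.004, 0.001, -1.0]]
wrist_force: [1.0, -1.0, -2.0]
gripper_width: 0.383
gripper_force: 30.0
F [ 0.823  0.305 -1.99 ] +- [0.14  0.177 0.212] tcp [ 0.604 -0.085  0.484] grip 29.999008127488196 t 13.3333
tcp [ 0.6041 -0.0852  0.4843] xang 113.11549570390875 j [   7.1059   18.2022    6.1675   -0.2534  -77.9254 -163.9377] F [ 1.5377 -0.7068 -3.0307]
collar tool xy [ 0.007  -0.0003] z 0.1927529360202878 res 0.0017364362008733423 free (np.float64(0.0016360726129342046), np.float64(-0.0005025514222319064), np.float64(0.02765903810447791)) 30
collar underside world [ 0.6011 -0.078   0.2836]
plate z 0.2846933635843833 [0.2835 0.2931]
(array([   9,    7,    7,   11,    8,   46, 9891, 2521, 1361,  209,  398,
        473]), array([0.2506, 0.2556, 0.2605, 0.2655, 0.2704, 0.2754, 0.2803, 0.2853,
       0.2902, 0.2951, 0.3001, 0.305 , 0.31  ]))
```

```bash
python3 -m creep '[[-1,-0.5,-0.2,2,0,0,0],[-1,-1,-0.4,4,0,0,0],[-1,-1.5,-0.5,6,0,0,0],[-1,-1.9,-0.7,8,0,0,0],[-1,-2.4,-0.9,10,0,0,0],[-1,-2.9,-1.0,12,0,0,0],[-1,-3.3,-1.2,14,0,0,0],[-1,-3.5,-1.3,15,0,0,0]]'; python3 -m creep '[[-1,-0.4,-0.1,2,0,0,0],[-1,-0.7,-0.2,4,0,0,0],[-1,-1.0,-0.4,6,0,0,0],[-1,-1.3,-0.5,8,0,0,0],[-1,-1.7,-0.6,10,0,0,0],[-1,-2,-0.7,12,0,0,0],[-1,-2.3,-0.8,14,0,0,0],[-1,-2.4,-0.9,15,0,0,0]]'; python3 w.py; python3 - <<'E'
from f import *
np.set_printoptions(precision=4,suppress=True)
im,d,P,c=shot("wrist"); np.savez("w6.npz",im=im,d=d,P=P)
save("g",im,1.4)
p=P[(abs(P[...,0]-.6)<.05)&(P[...,1]>-.09)&(P[...,1]<.0)&(P[...,2]>.22)&(P[...,2]<.28)]
h=np.histogram(p[:,2],30,(.22,.28)); print(h[1][:-1][h[0]>300],h[0][h[0]>300])
E
```

```text
time_s: 14.05
tcp_pos: [0.6043, -0.0889, 0.4689]
ee_rot: [[-0.393, 0.92, -0.0], [0.92, 0.393, 0.004], [0.004, 0.002, -1.0]]
wrist_force: [-0.4, 0.0, -1.3]
gripper_width: 0.383
gripper_force: 30.0
time_s: 14.72
tcp_pos: [0.6044, -0.0915, 0.4539]
ee_rot: [[-0.393, 0.92, -0.0], [0.92, 0.393, 0.004], [0.004, 0.002, -1.0]]
wrist_force: [1.1, -0.9, 0.5]
gripper_width: 0.382
gripper_force: 30.0
F [ 0.146 -0.633 -0.589] +- [0.097 0.22  0.174] tcp [ 0.604 -0.091  0.454] grip 29.999175346456468 t 15.1167
[0.252 0.254 0.256 0.258 0.26  0.262] [3607 7676 1080  898  532  775]
```

View pics/g.png

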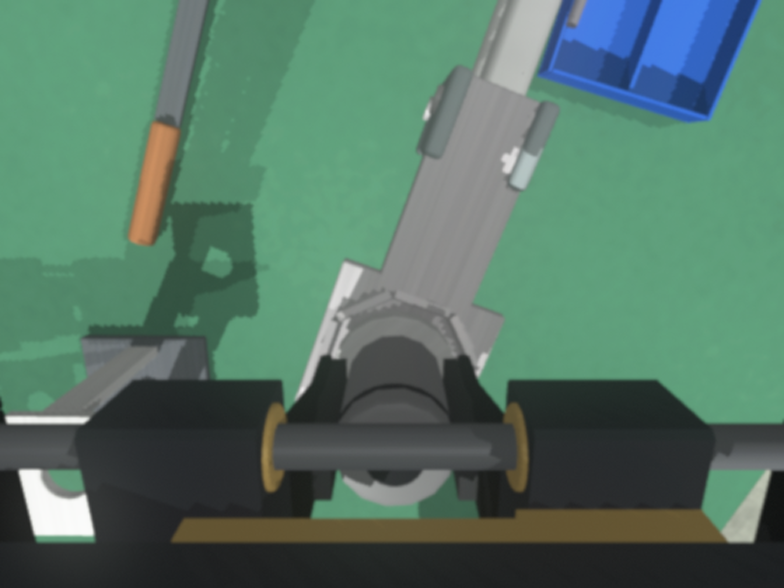

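```bash
python3 -m creep '[[-1,-0.4,-0.1,2,0,0,0],[-1,-0.7,-0.3,4,0,0,0],[-1,-1.0,-0.4,6,0,0,0],[-1,-1.3,-0.5,8,0,0,0],[-1,-1.6,-0.6,10,0,0,0],[-1,-1.9,-0.7,12,0,0,0],[-1,-2.1,-0.8,14,0,0,0],[-1,-2.1,-0.8,15,0,0,0]]'; python3 -m creep '[[-1,0,0,0,0,0,0],[-1,0,0,0,0,0,0],[-1,0,0,0,0,0,0],[-1,0,0,0,0,0,0]]'>/dev/null; python3 w.py; python3 w.py; python3 - <<'E'
from f import *
np.set_printoptions(precision=4,suppress=True)
im,d,P,c=shot("wrist"); np.savez("w6.npz",im=im,d=d,P=P)
p=P[(abs(P[...,0]-.6)<.05)&(P[...,1]>-.09)&(P[...,1]<.0)&(P[...,2]>.21)&(P[...,2]<.26)]
z=np.median(p[:,2]);print(z)
th=np.radians(93.05); ax=np.array([np.cos(th),np.sin(th)]); la=np.array([-ax[1],ax[0]])
p=P[(abs(P[...,2]-z)<.012)]; g=p[:,:2]-[.6032,-.081]; u=g@ax; v=g@la
m=(u>-.01)&(u<.06)&(abs(v)<.008); hh=p[m]
for b in np.arange(0,.03,.001):
    w=hh[abs(u[m]-b)<.0005,2]; print(round(b,3),len(w),round(float(np.median(w)),4) if len(w) else 0,end="; ")
for b in (.03,.036,.04): w=v[(abs(u-b)<.002)&(abs(v)<.05)]; print(b,w.min(),w.max())
E
```

```text
time_s: 15.83
tcp_pos: [0.6045, -0.0934, 0.4388]
ee_rot: [[-0.393, 0.92, -0.0], [0.92, 0.393, 0.005], [0.004, 0.002, -1.0]]
wrist_force: [-0.2, -0.0, -0.1]
gripper_width: 0.387
gripper_force: 30.0
F [-0.188  0.608 -0.345] +- [0.147 0.095 0.194] tcp [ 0.605 -0.093  0.439] grip 29.999143523164093 t 16.5667
F [ 0.009  1.201 -0.085] +- [0.161 0.166 0.176] tcp [ 0.605 -0.093  0.439] grip 29.99903063289821 t 16.9667
0.2394943577982027
0.0 0 0; 0.001 1 0.2469; 0.002 17 0.2473; 0.003 52 0.2473; 0.004 71 0.2474; 0.005 63 0.2472; 0.006 58 0.2472; 0.007 55 0.2473; 0.008 66 0.2473; 0.009 101 0.2463; 0.01 138 0.2427; 0.011 71 0.2395; 0.012 60 0.2391; 0.013 23 0.2398; 0.014 15 0.243; 0.015 58 0.2441; 0.016 70 0.2439; 0.017 121 0.2426; 0.018 62 0.2393; 0.019 57 0.2392; 0.02 57 0.2393; 0.021 60 0.2392; 0.022 60 0.2391; 0.023 58 0.2394; 0.024 56 0.2391; 0.025 61 0.2391; 0.026 58 0.2393; 0.027 61 0.2393; 0.028 65 0.2394; 0.029 58 0.2391; 0.03 -0.01817412871356034 0.01794841907759481
0.036 -0.01792636270690444 0.017949778169822798
0.04 -0.018011510892663014 0.017944639613277417
```

```bash
python3 -m creep '[[-1,0.4,0.1,1,0,0,0],[-1,0.7,0.2,2,0,0,0],[-1,0.8,0.3,3,0,0,0],[-1,0.8,0.3,4,0,0,0],[-1,0.8,0.3,4,0,0,0],[-1,0.8,0.3,4,0,0,0],[-1,0.8,0.3,4,0,0,0]]'; python3 w.py; python3 w.py;python3 w.py
```

```text
time_s: 17.6
tcp_pos: [0.6044, -0.093, 0.4353]
ee_rot: [[-0.392, 0.92, -0.0], [0.92, 0.392, 0.004], [0.004, 0.001, -1.0]]
wrist_force: [0.6, -2.6, -0.1]
gripper_width: 0.385
gripper_force: 30.0
F [ 0.399 -3.429  0.22 ] +- [0.143 0.162 0.112] tcp [ 0.604 -0.093  0.435] grip 29.999923682771623 t 18.0
F [-0.027 -4.612  0.37 ] +- [0.136 0.189 0.121] tcp [ 0.604 -0.093  0.435] grip 30.000138455070555 t 18.4
F [ 0.396 -5.006  0.558] +- [0.125 0.198 0.182] tcp [ 0.604 -0.093  0.435] grip 30.000376207754016 t 18.8
```

```bash
python3 -m creep '[[-1,-0.4,-0.1,0,0,0,0],[-1,-0.8,-0.3,0,0,0,0],[-1,-0.8,-0.3,0,0,0,0],[-1,-0.8,-0.3,0,0,0,0]]'; python3 w.py; python3 w.py;python3 w.py
```

```text
time_s: 19.13
tcp_pos: [0.6045, -0.0931, 0.435]
ee_rot: [[-0.393, 0.92, -0.0], [0.92, 0.393, 0.005], [0.005, 0.002, -1.0]]
wrist_force: [-0.4, -3.3, 0.1]
gripper_width: 0.385
gripper_force: 30.0
F [-0.247 -1.239 -0.152] +- [0.179 0.177 0.176] tcp [ 0.605 -0.093  0.435] grip 29.999523083679378 t 19.5333
F [-0.143  0.291 -0.135] +- [0.188 0.304 0.17 ] tcp [ 0.605 -0.093  0.435] grip 29.999273638240993 t 19.9333
F [-0.03   0.958 -0.725] +- [0.142 0.091 0.188] tcp [ 0.605 -0.093  0.435] grip 29.999114773236215 t 20.3333
```

```bash
python3 -m creep '[[-1,0.2,0.1,0,0,0,0],[-1,0.2,0.1,0,0,0,0],[-1,0.2,0.1,0,0,0,0],[-1,0.2,0.1,0,0,0,0],[-1,0.2,0.1,0,0,0,0],[-1,0.2,0.1,0,0,0,0],[-1,0.2,0.1,0,0,0,0],[-1,0.2,0.1,0,0,0,0]]' | head -2; python3 -m creep '[[-1,0,0,0,0,0,0],[-1,0,0,0,0,0,0],[-1,0,0,0,0,0,0],[-1,0,0,0,0,0,0],[-1,0,0,0,0,0,0],[-1,0,0,0,0,0,0]]'| head -2; python3 w.py; python3 w.py;python3 w.py
```

```text
time_s: 21.0
tcp_pos: [0.6045, -0.0933, 0.4352]
time_s: 21.5
tcp_pos: [0.6045, -0.0933, 0.4352]
F [ 0.278  0.877 -0.178] +- [0.156 0.111 0.205] tcp [ 0.605 -0.093  0.435] grip 29.99918372835964 t 21.9
F [ 0.298  0.921 -0.09 ] +- [0.125 0.194 0.225] tcp [ 0.605 -0.093  0.435] grip 29.99920455738902 t 22.3
F [0.11  0.726 0.068] +- [0.157 0.111 0.148] tcp [ 0.605 -0.093  0.435] grip 29.999188436195254 t 22.7
```

```bash
python3 -m creep '[[-1,0.15,0.05,0,0,0,0],[-1,0.15,0.05,0,0,0,0],[-1,0.15,0.05,0,0,0,0],[-1,0.15,0.05,0,0,0,0],[-1,0.15,0.05,0,0,0,0],[-1,0.15,0.05,0,0,0,0],[-1,0.15,0.05,0,0,0,0],[-1,0.15,0.05,0,0,0,0]]' | head -2; python3 w.py; cat > k.py <<'E'
from f import *
np.set_printoptions(precision=4,suppress=True)
im,d,P,c=shot("wrist"); np.savez("w7.npz",im=im,d=d,P=P)
p=P[(abs(P[...,0]-.6)<.05)&(P[...,1]>-.075)&(P[...,1]<.0)&(P[...,2]>.20)&(P[...,2]<.27)]
z=np.median(p[:,2]);print("plate z",z)
th=np.radians(93.05); ax=np.array([np.cos(th),np.sin(th)]); la=np.array([-ax[1],ax[0]])
g=P[...,:2]-[.6032,-.081]; u=g@ax; v=g@la
m=(u>-.01)&(u<.06)&(abs(v)<.008)&(abs(P[...,2]-z)<.015)
for b in np.arange(0.002,.021,.001):
    w=P[m&(abs(u-b)<.0005)][:,2]; print(round(b,3),len(w),round(float(np.median(w)),4) if len(w) else 0,end="; ")
E
python3 k.py
```

```text
time_s: 23.37
tcp_pos: [0.6045, -0.0932, 0.4352]
F [ 0.534 -0.784 -0.211] +- [0.146 0.183 0.159] tcp [ 0.605 -0.093  0.435] grip 29.99916175380349 t 23.7667
plate z 0.23545842943044842
0.002 19 0.2436; 0.003 52 0.2434; 0.004 125 0.2446; 0.005 52 0.2435; 0.006 64 0.2434; 0.007 55 0.2432; 0.008 65 0.2433; 0.009 91 0.2429; 0.01 136 0.2398; 0.011 86 0.2357; 0.012 51 0.2355; 0.013 11 0.2376; 0.014 25 0.2398; 0.015 65 0.2403; 0.016 92 0.2395; 0.017 99 0.236; 0.018 58 0.2354; 0.019 61 0.2353; 0.02 56 0.2353; 0.021 61 0.2353;
```

```bash
python3 -m creep '[[-0.2,0,0,0,0,0,0],[-0.2,0,0,0,0,0,0],[-0.15,0,0,0,0,0,0],[-0.1,0,0,0,0,0,0],[-0.1,0,0,0,0,0,0],[-0.1,0,0,0,0,0,0]]'; python3 w.py; python3 k.py
```

```text
time_s: 24.32
tcp_pos: [0.6045, -0.0931, 0.4352]
ee_rot: [[-0.393, 0.92, -0.0], [0.92, 0.393, 0.004], [0.004, 0.002, -1.0]]
wrist_force: [-0.9, -0.1, -0.1]
gripper_width: 0.448
gripper_force: 0.0
F [ 0.041  0.094 -0.127] +- [0.123 0.143 0.134] tcp [ 0.605 -0.093  0.435] grip 0.0 t 24.7167
plate z 0.23547551153843954
0.002 17 0.2436; 0.003 56 0.2443; 0.004 119 0.2459; 0.005 66 0.2431; 0.006 55 0.2433; 0.007 60 0.2431; 0.008 60 0.2432; 0.009 85 0.2427; 0.01 149 0.2394; 0.011 81 0.2355; 0.012 49 0.2353; 0.013 13 0.2366; 0.014 28 0.24; 0.015 67 0.2402; 0.016 98 0.2394; 0.017 89 0.236; 0.018 60 0.2354; 0.019 59 0.2354; 0.02 61 0.2354; 0.021 59 0.2352;
```

Nothing moved on release. I'll open up and retreat straight up.

```bash
python3 -m creep '[[0.2,0,0,0,0,0,0],[0.5,0,0,0,0,0,0],[0.6,0,0,0,0,0,0],[0.6,0,0,0,0,0,0],[0.6,0,0,0,0,0,0],[0.6,0,0,0,0,0,0]]' | grep -E "width|force"; python3 -m creep '[[0.6,0,0,-5,0,0,0],[0.6,0,0,-15,0,0,0],[0.6,0,0,-30,0,0,0],[0.6,0,0,-50,0,0,0],[0.6,0,0,-75,0,0,0],[0.6,0,0,-100,0,0,0],[0.6,0,0,-110,0,0,0],[0.6,0,0,-110,0,0,0]]' | grep -E "pos|force"; python3 k.py; python3 - <<'E'
from f import *
im=np.load("w7.npz")["im"]; a,_=vision.capture("scene"); save("h",np.hstack([im,a]),.71)
E
```

```text
wrist_force: [0.1, -0.2, 0.2]
gripper_width: 0.77
gripper_force: 0.0
tcp_pos: [0.6042, -0.0938, 0.5491]
wrist_force: [0.8, 0.5, -0.2]
gripper_force: 0.0
plate z 0.2354750942820314
0.002 4 0.2467; 0.003 15 0.2435; 0.004 34 0.2439; 0.005 28 0.2432; 0.006 24 0.2432; 0.007 22 0.2431; 0.008 24 0.2432; 0.009 27 0.2428; 0.01 47 0.2394; 0.011 31 0.2357; 0.012 22 0.2354; 0.013 14 0.237; 0.014 15 0.2395; 0.015 26 0.2403; 0.016 30 0.2395; 0.017 35 0.236; 0.018 25 0.2354; 0.019 23 0.2352; 0.02 25 0.2354; 0.021 24 0.2353;
```

View pics/h.png

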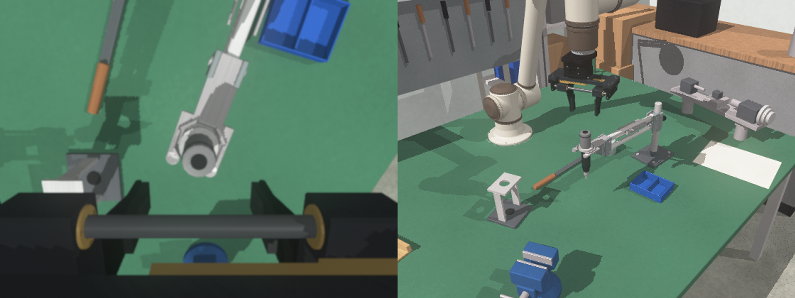

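The pictures show the screwdriver hanging upright in the sunken fork (wrist view about (197,155), scene about (585,150)). The gripper is clear above it, and the file and tray are in place.

```bash
python3 -c "
from station import r
print(r.finish_job())"
```

```text
the job is handed in; nothing more can be done
None
```

The job is handed in, though no verdict came back: the screwdriver hangs released in the fork with its collar fully down, the arm had sunk about 59 mm and did not visibly move on release, and the jar, file and tray were never touched.

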